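# Seat a lens barrel in a sprung V-rest and hold it pressed home

### The arm

A 6-joint arm with a two-finger parallel gripper is mounted at the origin on a cart in front of the work surface, level with it; the furniture and walls round the work are solid. World frame = base frame: x ahead of the robot, y to its left, z up, the work surface at z = 0. Lengths are in mm, angles in degrees, forces in N, time in s.
With the tool pointing down it reaches from about 350 to 850 mm from the base axis. Payload 8.1 kg.
Tool frame: the origin (TCP) lies midway between the tips of the shut fingers; the grasp point (between the pads) lies 19 mm behind it; z points along the fingers, y is the line along which they close (so a half turn about z gives the same grasp; the last joint's range is limited). The gripper opens to 85 mm and grips with 20 to 120 N. Pads are 22 mm wide; open, the fingers measure 114 mm over their backs; the gripper's body (76 mm by 85 mm) begins 54 mm behind the grasp point. The pads swing forward as they close: fully open they stand 13 mm farther back than shut.
Start: joints at [62.086, 7.471, 85.268, -0, 87.261, -4.893], TCP at [234.625, 552.229, 231.292] pointing down, gripper open.
Joint ranges: [-169.43, 169.43], [-51.17, 129.36], [1.28, 143.12], [-76.62, 256.62], [0, 156.53], [-152.29, 152.29]. Speed limits (degrees/s): [136.94, 136.94, 159.86, 180, 180, 180].

### API

Orientations are given as [roll, pitch, yaw] about the fixed x, y, z axes, in that order (R = Rz(yaw) Ry(pitch) Rx(roll)).
In Python, from bench import r gives the robot as it stands.
- The arm moves only by the tool apply_moves, never from a script. Its argument "steps" is a list of rows, each a list of 7 numbers: the opening, from -1 (shut) to 1 (fully open), then the shift along the tool's x, y, z in mm, then the turn, a rotation vector about the tool's x, y, z in units of 5 degrees (1.0 is 5 degrees). A call has exactly 8 rows; each row shifts and turns the commanded pose from where the row before left it, along the tool's axes as they then stand; what a row does not reach is not made up. A row lasts 1/10 s, in which the tool goes at most 50 mm and 8.59 degrees, less where a joint would pass 70% of its speed; a pose out of reach is approached as far as the arm can. A call is refused whole if a number of a shift passes 50 or a number of a turn 1, either way. A call with a gripper value outside its range is refused whole. The fingers move at their own pace and stop on an object; "squeeze" is the grip in N (left out, the last holds). Time passes only in rows, so rows that do not move let the fingers close, or fill a call up. It gives the time, the measured TCP pose, the force, the opening and the grip force at its end, in the units of the state.
- r.sense(): the state, without advancing time (a new reading comes with each control period).
- r.snapshot(name): name is "scene" or "side" or "wrist"; returns a dict with "color" (400x640x3 uint8, blue, green, red), "depth" (400x640 float32, mm along the optical axis (not along the pixel's ray), 0 where there is no reading), "mtx" (3x3 intrinsics, pixels), "T" (4x4, takes a point from camera to world coordinates); the wrist camera has in their place "hand_eye" (4x4, takes a point from camera to tool coordinates, whose origin is the TCP and whose axes are the flange's). Camera axes: x right, y down, z forward; pixel columns grow to the right and rows downward; lengths in mm; the calibration is good to about 2 mm. The wrist camera is an equidistant fisheye: a pixel r from the principal point sees the ray r / f radians off the axis. A picture is of the moment at which its call begins: read the wrist's pose just before it.
- r.hand_in(): hands the job in; it is judged then, once.
The state is a dict: "time": time; "joint_pos": joint angles; "qd": joint speeds; "joint_efforts": joint torques, N m; "tool_pos": TCP position; "tcp_rot": TCP orientation; "ft_force": force on the tool from outside, world axes, zero at the start; "wrist_torque": the same for the moment, N m; "finger_gap": finger opening in mm; "grip_force": force on a finger pad.
Only numpy, scipy, OpenCV 4.12 (cv2) and the standard library are available. Lean on these libraries where they do the work, as an engineer would, in place of code of your own. Each camera call takes 0.05 s, during which the arm holds its last target. There are 200 camera calls.

### The job

Take the black lens barrel with the brass collar out of its grey plastic nest and seat it in the steel V-rest of the sprung fixture, lying in both Vs, with its collar end facing the grey end stop and close up against it (within about 5 mm). Let it settle freely into the Vs, then press gently straight down on it (the closed fingertips on top of its middle are surest), so that it bears on both flanks of each V and the sprung carriage sinks about half of its travel (red pointer in the green band), and finish like that: your program ends while the fingers still hold the barrel pressed down. Leave the bottle, hex key and tweezers where they are.

Things in the scene. Friction and masses are not known exactly. Their poses are not given: they have to be found in the camera images.
- barrel: Lens barrel, loose, about 80 to 150 g: black cylinder 26 mm in diameter, 88 mm long, lying level; at one end a brass collar 34 mm in diameter, 9 mm long. Origin on the axis at half length; its y axis runs along the cylinder towards the collar end (collar from y = +35 to +44 mm), z up. Grip it across the middle (26 mm wide), between the saddles.
- collar_face (a point): Centre of the end face at the barrel's collar end, 44 mm from the barrel's origin along its +y; axes as the barrel's.
- nest: Grey plastic nest fixed on the blue mat, 50 x 90 mm, plate 6 mm thick, with two saddles (34 mm wide, 10 mm thick, centred at y = -24 and +24 mm, 17 mm tall) carrying the barrel along its y axis, collar towards +y. The 38 mm between the saddles is free for fingers, down to the plate. Origin midway between the saddles, on the underside (2 mm above the bench); the barrel's axis lies 29 mm above it.
- fixture: Aluminium base of the sprung V-rest, 62 x 122 x 12 mm, fixed on the blue mat. Origin on its underside (2 mm above the bench), midway between the two Vs; y axis along the Vs, towards the grey end stop. At the -y end, 58 to 62 mm from the origin, stands a white scale plate (30 mm wide, top 44 mm above the underside) with a green band.
- carriage (a joint): How far the sprung carriage (grey plate with the steel Vs and the end stop) has been pressed down, m: 0 = up, 0.010 = at its lower stop. It moves straight down; the spring needs about 4 N to start and 1.2 N more per mm (10 N at 5 mm). The barrel's weight alone does not move it. The red pointer is in the green band between 3 and 8 mm.
- vee_mid (a point): Point on the seated barrel's axis midway between the two Vs, 45.5 mm from the seat along -y; sinks with the carriage, axes as the fixture's. The steel Vs (90 degrees, 10 mm thick, 41 mm wide, tops 4 mm below this point) are centred 24 mm from it along -y and +y; each has two flanks (carriage_c0 to c3 in the rules). The 38 mm between the Vs is free for fingers, 26 mm deep below this point.
- seat (a point): Where the centre of the barrel's collar face lies when the barrel is seated and touches the end stop; sinks with the carriage. 57.4 mm above the fixture's origin (carriage up), 45.5 mm from it along +y; axes as the fixture's (y towards the end stop, z up). The barrel's origin belongs 44 mm from here along -y. End stop: 40 mm wide, 7 mm thick, top 16 mm above this point.
- glue_bottle: Brown bottle with a white cap, 50 mm wide, 90 mm tall, standing behind the mat; leave alone. Origin at its underside.
- hex_key: Small steel hex key, 88 x 26 x 5 mm, lying right of the mat; leave alone. Origin at its underside.
- tweezers: Steel tweezers, 125 x 12 x 9 mm, lying at the left beyond the bench's left pneumatic fixture; leave alone. Origin at its underside.
Not all that is in view belongs to the job. There is more than one size of the barrel; the job needs the larger.

How it is judged (in metres and radians):
On the way, in this order (a step that is already met when the one before it is completed fails the run):
1. the barrel is lifted clear of its nest by the fingers (contact force between barrel and nest below 0.05 N and contact force between barrel and the fingers above 1 N and height (world z) of barrel above 0.06 m), for 0.2 s.
2. the barrel lies seated in both Vs, collar at the end stop (x of collar_face in the frame of seat between -0.0025 and 0.0025 m and z of collar_face in the frame of seat between -0.0025 and 0.0025 m and y of collar_face in the frame of seat between -0.006 and 0.002 m and angle between the y axis of barrel and the y axis of seat, either way round below 0.05 rad), for 0.2 s.
At the end, for the whole second after the job is handed in: The fingers hold the barrel (over 2 N) in the Vs: collar face within 2.5 mm of the seat sideways and in height, at most 6 mm short of the end stop, axis within 0.05 rad, over 0.5 N on each of the four V flanks, carriage sunk 3 to 8 mm, barrel at rest (all of step 2 and contact force between barrel and carriage_c0 above 0.5 N and contact force between barrel and carriage_c1 above 0.5 N and contact force between barrel and carriage_c2 above 0.5 N and contact force between barrel and carriage_c3 above 0.5 N and value of joint carriage between 0.003 and 0.008 m and contact force between barrel and the fingers above 2 N and linear speed of barrel below 0.02 m/s); the arm keeps its last pose, push and grip.
It fails at once if the barrel is forced onto the fixture with over 40 N (contact force between barrel and fixture above 40 N).
It fails at once if the glue bottle is shifted by over 20 mm (distance of glue_bottle from where it was at the start of the episode above 0.02 m).
It fails at once if the hex key is shifted by over 20 mm (distance of hex_key from where it was at the start of the episode above 0.02 m).
It fails at once if the tweezers is shifted by over 20 mm (distance of tweezers from where it was at the start of the episode above 0.02 m).
It also fails if it takes over 48 s, if anything falls off the work surface, if the arm or the gripper's body presses on something with over 40 N, if the wrist force passes 120 N, or if a joint passes its speed limit or range.

## Working session

There is one attempt and no reset: what is moved stays moved. The work goes in short steps, Python scripts to look and compute and a tool call to move; the robot and the scene stay as the last step left them, time stands still between calls to the robot, and variables do not carry over. Pictures are saved under pics/ and viewed, at most 10 in all, crops included, and the job is handed in when it is done.

Besides the shell and the picture viewer there is one more tool, called as name(argument=value, ...) on one line, values as JSON. apply_moves: Moves the arm, as the interface text tells. Its arguments: {"type":"object","properties":{"steps":{"type":"array"},"squeeze":{"type":"number"}},"required":["steps"]}

```bash
mkdir -p pics; cat > h.py <<'E'
import numpy as np,cv2
from bench import r
def snap(n,f):
    s=r.snapshot(n); cv2.imwrite(f'pics/{f}.png',s['color']); np.savez(f'{f}.npz',**s); return s
def pts(s):
    K=s['mtx'];d=s['depth'];v,u=np.mgrid[:d.shape[0],:d.shape[1]]
    P=np.stack([(u-K[0,2])/K[0,0]*d,(v-K[1,2])/K[1,1]*d,d],-1)
    return P@s['T'][:3,:3].T+s['T'][:3,3]
E
python3 - <<'E'
from h import *
a=snap('scene','a');b=snap('side','b')
print(r.sense());print(a['T'],b['T'],a['mtx'])
E
```

```text
{'time': 0.1, 'joint_pos': array([ 6.20859941e+01,  7.51340273e+00,  8.53247998e+01, -1.32406234e-03,
        8.72607588e+01, -4.89298054e+00]), 'qd': array([ 1.25871977e-01, -1.91926639e-02, -1.33314367e-01,  2.12656143e-05,
       -9.32051060e-02,  6.80031407e-02]), 'joint_efforts': array([ 1.78668124e-03, -5.70947278e+01, -5.01946056e+01, -8.00719704e-05,
        8.07767414e-03,  8.56120278e-05]), 'tool_pos': array([234.38975542, 551.77329856, 230.3051239 ]), 'tcp_rot': array([-1.79901287e+02, -7.12326923e-03,  1.56979033e+02]), 'ft_force': array([-0.58158036,  1.05242882,  0.2677875 ]), 'wrist_torque': array([ 0.00470604, -0.02892874,  0.01926716]), 'grip_force': 0.0, 'finger_gap': 85.24980428448801}
[[ 7.62020377e-01 -4.09406234e-01  5.01708562e-01 -3.55932603e+01]
 [-6.47414862e-01 -4.65668721e-01  6.03329627e-01 -6.48239610e+02]
 [-1.33769262e-02 -7.84563049e-01 -6.19904734e-01  7.17250603e+02]
 [ 0.00000000e+00  0.00000000e+00  0.00000000e+00  1.00000000e+00]] [[-9.44810224e-01 -1.68417014e-01  2.81014856e-01  2.36539733e+02]
 [-3.27039124e-01  4.33862198e-01 -8.39529037e-01  7.52816620e+02]
 [ 1.94692509e-02 -8.85098470e-01 -4.64996393e-01  5.04640086e+02]
 [ 0.00000000e+00  0.00000000e+00  0.00000000e+00  1.00000000e+00]] [[394.70765701   0.         319.10958509]
 [  0.         394.70765701 205.76306162]
 [  0.           0.           1.        ]]
```

View pics/a.png

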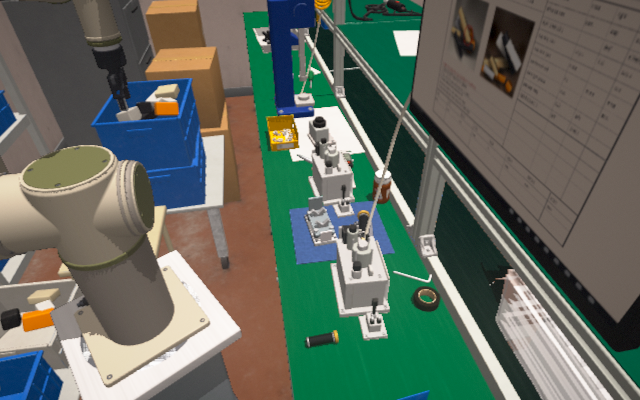

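View pics/b.png

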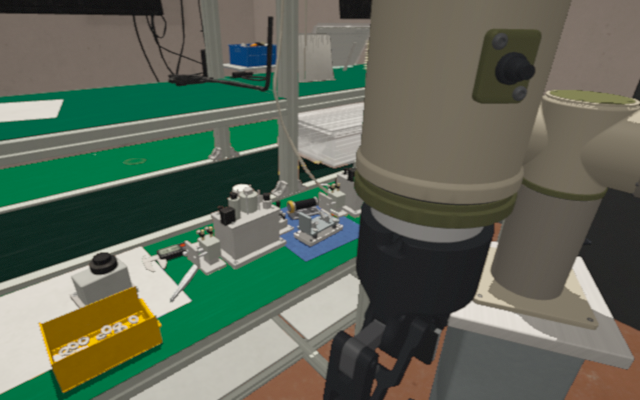

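```bash
python3 - <<'E'
from h import *
a=dict(np.load('a.npz'));b=dict(np.load('b.npz'))
A=cv2.resize(a['color'][180:280,280:410],None,fx=6,fy=6,interpolation=cv2.INTER_CUBIC)
B=cv2.resize(b['color'][180:270,270:370],None,fx=6,fy=6,interpolation=cv2.INTER_CUBIC)
cv2.imwrite('pics/c.png',A);cv2.imwrite('pics/d.png',B)
P=pts(a);Q=pts(b)
for u,v in [(293,210),(365,206),(391,253),(300,262),(320,222),(320,339),(345,210),(362,215)]:print('a',u,v,P[v,u].round())
for u,v in [(301,205),(320,225),(320,235),(293,215)]:print('b',u,v,Q[v,u].round())
E
```

```text
a 293 210 [473.  82.   3.]
a 365 206 [643. -42.   2.]
a 391 253 [ 558. -217.   -1.]
a 300 262 [361. -94.   4.]
a 320 222 [464. -50.  48.]
a 320 339 [ 253. -297.   18.]
a 345 210 [574. -29.  17.]
a 362 215 [570. -99.  44.]
b 301 205 [ 554. -105.   35.]
b 320 225 [471. -21.  34.]
b 320 235 [465.  -6.  14.]
b 293 215 [571. -88.   8.]
```

View pics/c.png

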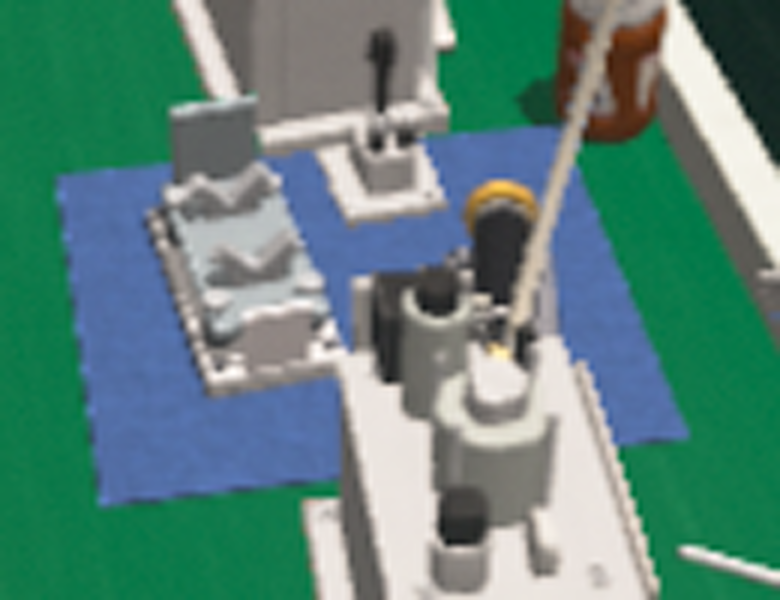

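View pics/d.png

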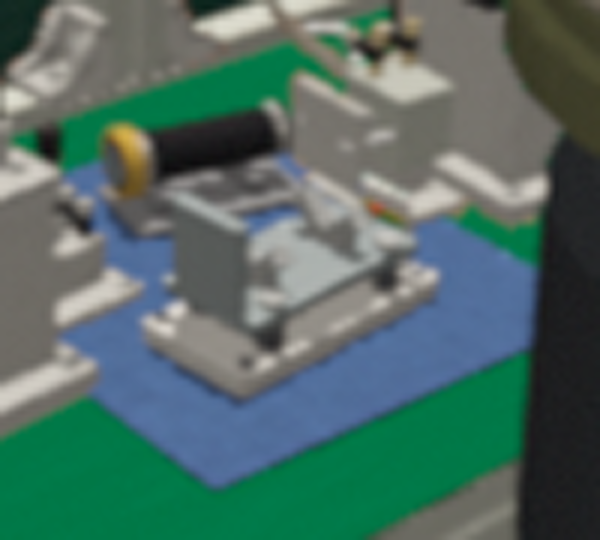

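```bash
python3 - <<'E'
from h import *
a=dict(np.load('a.npz'));b=dict(np.load('b.npz'))
H=np.zeros((200,200),np.float32);C=np.zeros((200,200,3),np.uint8)
# image: right=-y (100..-300), up=+x (350..750); 2mm cells
for s in(a,b):
    P=pts(s);m=(s['depth']>0)
    p=P[m];c=s['color'][m];i=((750-p[:,0])/2).astype(int);j=((100-p[:,1])/2).astype(int)
    ok=(i>=0)&(i<200)&(j>=0)&(j<200)&(p[:,2]<300)
    for k in np.where(ok)[0]:
        if p[k,2]>=H[i[k],j[k]]: H[i[k],j[k]]=p[k,2];C[i[k],j[k]]=c[k]
np.save('H.npy',H)
hm=cv2.applyColorMap(np.clip(H*2,0,255).astype(np.uint8),cv2.COLORMAP_JET)
big=[cv2.resize(x,(400,400),interpolation=cv2.INTER_NEAREST) for x in(C,hm)]
cv2.imwrite('pics/e.png',np.hstack(big))
P=pts(a)
# barrel points: side cam dark/yellow
Q=pts(b)
for (n,X,s) in(('a',P,a),('b',Q,b)):
    hsv=cv2.cvtColor(s['color'],cv2.COLOR_BGR2HSV)
    box=(X[...,0]>480)&(X[...,0]<680)&(X[...,1]>-220)&(X[...,1]<60)&(X[...,2]>25)&(X[...,2]<58)
    y=box&(hsv[...,1]>120)&(hsv[...,0]<35)&(hsv[...,0]>12)
    k=box&(hsv[...,2]<60)
    for nm,mm in(('brass',y),('black',k)):
        q=X[mm];print(n,nm,len(q), q.mean(0).round(1) if len(q) else '', q.min(0).round(0) if len(q) else '',q.max(0).round(0) if len(q) else '')
    np.save(n+'k.npy',X[k])
    # list black
q=Q[209:213,295:318];print(q[0,::3].round(0))
for row in range(200,216,2): print(row,[tuple(Q[row,u].round(0).astype(int)) for u in range(288,320,5)])
E
```

```text
a brass 30 [578.9 -91.3  43.6] [ 569. -103.   29.] [589. -83.  48.]
a black 114 [ 555.3 -109.2   41.7] [ 522. -150.   27.] [586. -11.  55.]
b brass 36 [575.6 -84.3  38.8] [567. -97.  25.] [589. -78.  47.]
b black 151 [ 546.8 -112.1   36. ] [ 523. -138.   25.] [579. -15.  45.]
[[ 566.  -90.   27.]
 [ 560.  -99.   24.]
 [ 555. -108.   21.]
 [ 555. -134.    7.]
 [ 547. -137.    7.]
 [ 534. -125.   16.]
 [ 525. -124.   18.]
 [ 523. -146.    8.]]
200 [(np.int64(628), np.int64(-189), np.int64(-2)), (np.int64(615), np.int64(-197), np.int64(-3)), (np.int64(598), np.int64(-197), np.int64(0)), (np.int64(553), np.int64(-119), np.int64(44)), (np.int64(541), np.int64(-127), np.int64(43)), (np.int64(530), np.int64(-138), np.int64(40)), (np.int64(516), np.int64(-142), np.int64(40))]
202 [(np.int64(588), np.int64(-94), np.int64(43)), (np.int64(575), np.int64(-99), np.int64(43)), (np.int64(563), np.int64(-105), np.int64(43)), (np.int64(551), np.int64(-113), np.int64(41)), (np.int64(539), np.int64(-122), np.int64(39)), (np.int64(528), np.int64(-134), np.int64(35)), (np.int64(515), np.int64(-140), np.i
[... 1282 characters left out ...]
), (np.int64(516), np.int64(-145), np.int64(6))]
212 [(np.int64(592), np.int64(-101), np.int64(7)), (np.int64(570), np.int64(-86), np.int64(19)), (np.int64(558), np.int64(-93), np.int64(18)), (np.int64(551), np.int64(-114), np.int64(9)), (np.int64(539), np.int64(-122), np.int64(7)), (np.int64(525), np.int64(-127), np.int64(7)), (np.int64(512), np.int64(-131), np.int64(8))]
214 [(np.int64(591), np.int64(-100), np.int64(2)), (np.int64(574), np.int64(-94), np.int64(8)), (np.int64(557), np.int64(-89), np.int64(14)), (np.int64(505), np.int64(12), np.int64(75)), (np.int64(534), np.int64(-108), np.int64(9)), (np.int64(523), np.int64(-119), np.int64(5)), (np.int64(511), np.int64(-131), np.int64(1))]
```

View pics/e.png

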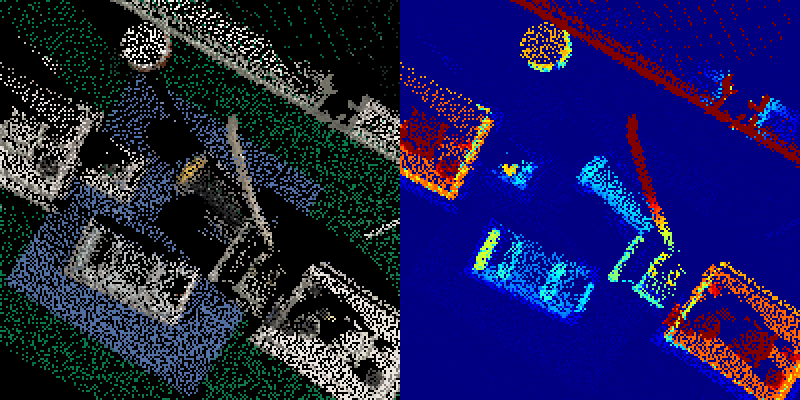

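```bash
cat > fit.py <<'E'
from h import *
from scipy.optimize import least_squares
a=dict(np.load('a.npz'));b=dict(np.load('b.npz'))
def loc(p,x,y,yaw):
    c,s=np.cos(yaw),np.sin(yaw);d=p[:,:2]-[x,y]
    return np.c_[d[:,0]*c+d[:,1]*s,-d[:,0]*s+d[:,1]*c,p[:,2]]
if __name__=='__main__':
    yaw0=np.arctan2(-(578-515),(-95+155)) # y axis dir=(-sin,cos)
    for nm,ss in(('a',[a]),('b',[b]),('ab',[a,b])):
        p=np.vstack([pts(s)[s['depth']>0] for s in ss])
        q=loc(p,548,-120,yaw0);k=(abs(q[:,0])<20)&(q[:,1]>-50)&(q[:,1]<28)&(q[:,2]>31)&(q[:,2]<50);pb=p[k]
        f=lambda v:(lambda l:np.hypot(l[:,0],l[:,2]-v[3])-13)(loc(pb,v[0],v[1]-120,v[2])) if 0 else (lambda l:np.hypot(l[:,0],l[:,2]-v[2])-13)(loc(pb,548+v[0]*np.cos(yaw0),-120+v[0]*np.sin(yaw0),yaw0+v[1]))
        r_=least_squares(f,[0,0,31],loss='soft_l1');v=r_.x
        yaw=yaw0+v[1];x=548+v[0]*np.cos(yaw0);y=-120+v[0]*np.sin(yaw0)
        l=loc(p,x,y,yaw);m=(abs(l[:,0])<22)&(l[:,2]>25)&(l[:,2]<55)&(abs(l[:,1])<70)
        l2=l[m];rr=np.hypot(l2[:,0],l2[:,2]-v[2]);big=l2[(rr>15)&(l2[:,1]>20)]
        print(nm,len(pb),'xy',x,y,'yaw',np.degrees(yaw),'z',v[2],'rms',np.std(r_.fun),'collar y pct',np.percentile(big[:,1],[2,10,50,90,98]).round(1),'y range',np.percentile(l2[:,1],[1,99]).round(1))
    yw=yaw
    m=(l[:,0]>-60)&(l[:,0]<70)&(abs(l[:,1])<60)&(l[:,2]>52)&(l[:,2]<330)
    h=l[m];h=h[np.argsort(h[:,2])];print('near',len(h),h[::max(1,len(h)//25)].round(0).tolist())
E
python3 fit.py
cat > ffix.py <<'E'
from fit import *
# fixture base & end stop, seeded from the map: stop centre ~(500,22)->other end (455,-83)
yaw0=np.arctan2(-(500-455),(22+88));print(np.degrees(yaw0))
for nm,s in(('a',a),('b',b)):
    p=pts(s)[s['depth']>0];q=loc(p,477,-30,yaw0);k=(abs(q[:,0])<50)&(abs(q[:,1])<90)
    for lo,hi in((9,18),(40,50),(55,66),(66,80)):
        t=p[k&(p[:,2]>lo)&(p[:,2]<hi)][:,:2].astype(np.float32)
        if len(t)>8:
            R=cv2.minAreaRect(t);l=q[k&(p[:,2]>lo)&(p[:,2]<hi)]
            print(nm,lo,len(t),[np.round(z,1) for z in R],'x',np.percentile(l[:,0],[2,98]).round(1),'y',np.percentile(l[:,1],[2,98]).round(1))
E
python3 ffix.py
```

```text
a 129 xy 552.2332284155533 -124.44488983633096 yaw -43.49895845172278 z 31.063279420641745 rms 1.2199829818853145 collar y pct [39.2 39.8 42.4 47.6 49. ] y range [-39.7  48.4]
b 161 xy 551.1344113456604 -123.29113191294346 yaw -45.29974338161866 z 30.08814834957506 rms 3.193478185443842 collar y pct [26.9 32.8 42.7 46.7 47.5] y range [-67.1  48.7]
ab 290 xy 551.700711503319 -123.88574707848487 yaw -44.92409085201703 z 30.722406028951593 rms 2.639331839249058 collar y pct [24.5 34.4 42.3 46.8 48.5] y range [-40.   48.7]
near 765 [[-56.0, -46.0, 52.0], [-22.0, -39.0, 60.0], [-39.0, -45.0, 66.0], [7.0, -52.0, 74.0], [12.0, -48.0, 84.0], [14.0, -37.0, 94.0], [11.0, -32.0, 106.0], [22.0, -23.0, 118.0], [19.0, -16.0, 128.0], [25.0, -7.0, 140.0], [32.0, -5.0, 151.0], [28.0, 7.0, 162.0], [36.0, 7.0, 172.0], [40.0, 15.0, 181.0], [35.0, 18.0, 192.0], [38.0, 23.0, 203.0], [42.0, 27.0, 213.0], [47.0, 31.0, 225.0], [49.0, 38.0, 237.0], [50.0, 43.0, 248.0], [54.0, 41.0, 260.0], [55.0, 43.0, 273.0], [58.0, 47.0, 285.0], [59.0, 49.0, 298.0], [64.0, 50.0, 310.0], [67.0, 49.0, 322.0]]
-22.249023657212366
a 9 193 [array([487.5, -18.9]), array([159.7,  66.2]), np.float64(61.2)] x [-29.8  30.5] y [-63.4  57.5]
a 40 174 [array([474.6, -46.6]), array([134.6,  52.4]), np.float64(69.4)] x [-14.4  30.1] y [-81.1  48.5]
a 55 58 [array([476.5, -48. ]), array([134.1,  43.1]), np.float64(71.5)] x [-13.1  31.3] y [-82.1  48.1]
a 66 66 [array([481.7, -46. ]), array([137.2,  38.4]), np.float64(71.3)] x [-11.7  31.6] y [-79.   52.9]
b 9 315 [array([475.7, -30.7]), array([124.2,  61.9]), np.float64(62.5)] x [-31.9  31.2] y [-57.4  59.8]
b 40 157 [array([475.2, -48.9]), array([147.2,  59.4]), np.float64(77.9)] x [-17.6  43.1] y [-80.6  53.4]
b 55 83 [array([494.2, -50.8]), array([151.4,  37.9]), np.float64(85.1)] x [-14.6  49.3] y [-83.6  53.7]
b 66 67 [array([494.9, -48.5]), array([145. ,  37.6]), np.float64(86.0)] x [-15.1  38.3] y [-81.   53.9]
```

apply_moves(steps=[[1, -25, -25, -12, 0, 0, 0], [1, -28, -28, -12, 0, 0, 0], [1, -30, -30, -12, 0, 0, 0], [1, -30, -30, -12, 0, 0, 0], [1, -30, -30, -12, 0, 0, 0], [1, -30, -30, -10, 0, 0, 0], [1, -30, -30, 0, 0, 0, 0], [1, -30, -30, 0, 0, 0, 0]], squeeze=30)

```text
time: 0.9
tool_pos: [358.2, 245.1, 301.5]
tcp_rot: [180.0, 0.0, 157.0]
ft_force: [0.5, 0.1, -0.6]
finger_gap: 85.0
grip_force: 0.0
```

apply_moves(steps=[[1, -30, -30, 0, 0, 0, 0], [1, -30, -30, 0, 0, 0, 0], [1, -30, -30, 0, 0, 0, 0], [1, -30, -30, 0, 0, 0, 0], [1, -30, -30, 0, 0, 0, 0], [1, -28, -28, 0, 0, 0, 0], [1, -25, -25, 0, 0, 0, 0], [1, -15, -13, 0, 0, 0, 1]])

```text
time: 1.7
tool_pos: [474.3, -40.0, 300.7]
tcp_rot: [-180.0, -0.0, 151.8]
ft_force: [0.3, 0.8, -0.3]
finger_gap: 85.4
grip_force: 0.0
```

apply_moves(steps=[[1, 0, 0, 0, 0, 0, 1], [1, 0, 0, 0, 0, 0, 1], [1, 0, 0, 0, 0, 0, 1], [1, 0, 0, 0, 0, 0, 1], [1, 0, 0, 0, 0, 0, 1], [1, 0, 0, 0, 0, 0, 1], [1, 0, 0, 0, 0, 0, 1], [1, 0, 0, 0, 0, 0, 1]])

```text
time: 2.5
tool_pos: [473.9, -37.4, 300.8]
tcp_rot: [-180.0, -0.0, 111.8]
ft_force: [-0.5, 0.7, 1.0]
finger_gap: 85.3
grip_force: 0.0
```

apply_moves(steps=[[1, 0, 0, 0, 0, 0, 1], [1, 0, 0, 0, 0, 0, 1], [1, 0, 0, 0, 0, 0, 1], [1, 0, 0, 0, 0, 0, 1], [1, 0, 0, 0, 0, 0, 1], [1, 0, 0, 0, 0, 0, 1], [1, 0, 0, 0, 0, 0, 1], [1, 0, 0, 0, 0, 0, 1]])

```text
time: 3.3
tool_pos: [473.9, -37.3, 300.8]
tcp_rot: [-179.9, 0.0, 71.8]
ft_force: [0.1, 0.5, -0.0]
finger_gap: 85.6
grip_force: 0.0
```

```bash
cat >> h.py <<'E'
from scipy.spatial.transform import Rotation as Ro
def wsnap(f):
    st=r.sense(); s=r.snapshot('wrist'); cv2.imwrite(f'pics/{f}.png',s['color'])
    T=np.eye(4);T[:3,:3]=Ro.from_euler('xyz',st['tcp_rot'],degrees=True).as_matrix();T[:3,3]=st['tool_pos']
    s['T']=T@s['hand_eye'];np.savez(f'{f}.npz',**s);return s
def wpts(s):
    K=s['mtx'];d=s['depth'];v,u=np.mgrid[:d.shape[0],:d.shape[1]]
    x=(u-K[0,2])/K[0,0];y=(v-K[1,2])/K[1,1];t=np.hypot(x,y)+1e-9
    k=np.tan(np.minimum(t,1.5))/t
    P=np.stack([x*k*d,y*k*d,d],-1)
    return P@s['T'][:3,:3].T+s['T'][:3,3]
def wproj(s,p):
    c=(np.asarray(p,float)-s['T'][:3,3])@s['T'][:3,:3]; h=np.hypot(c[:,0],c[:,1]);t=np.arctan2(h,c[:,2]);K=s['mtx']
    return np.c_[K[0,2]+K[0,0]*t*c[:,0]/h,K[1,2]+K[1,1]*t*c[:,1]/h]
E
python3 - <<'E'
from h import *
s=wsnap('w1');print(s['hand_eye'].round(3),s['mtx'])
print(wproj(s,[(551,-124,31),(476,-31,59)]))
E
```

```text
[[  -0.      -0.958   -0.287   72.057]
 [   1.      -0.      -0.      -0.399]
 [   0.      -0.287    0.958 -142.277]
 [   0.       0.       0.       1.   ]] [[309.70691629   0.         320.70181745]
 [  0.         309.70691629 202.7627183 ]
 [  0.           0.           1.        ]]
[[391.87902077 207.33736033]
 [321.26996701 164.82209297]]
```

View pics/w1.png

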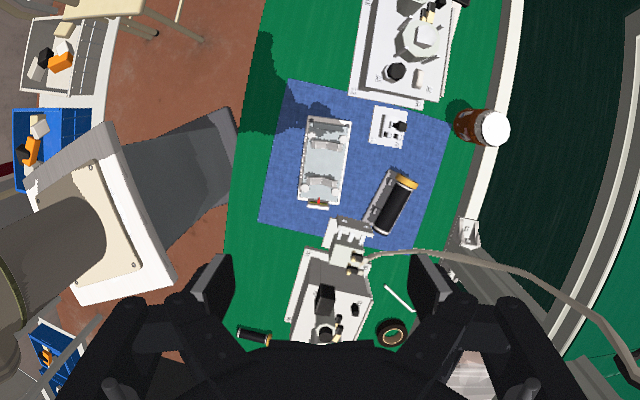

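```bash
cat > f2.py <<'E'
import sys
from fit import loc
from h import *
from scipy.optimize import least_squares
def barrel(p,x=551.7,y=-124,yaw=np.radians(-45)):
    for _ in range(3):
        q=loc(p,x,y,yaw);k=(abs(q[:,0])<16)&(q[:,1]>-42)&(q[:,1]<31)&(q[:,2]>30)&(q[:,2]<52);pb=p[k]
        f=lambda v:(lambda l:np.hypot(l[:,0],l[:,2]-v[2])-13)(loc(pb,x+v[0]*np.cos(yaw),y+v[0]*np.sin(yaw),yaw+v[1]))
        R=least_squares(f,[0,0,31],loss='soft_l1');v=R.x
        x+=v[0]*np.cos(yaw);y+=v[0]*np.sin(yaw);yaw+=v[1]
    q=loc(p,x,y,yaw);m=(abs(q[:,0])<7)&(q[:,2]>34)&(abs(q[:,1])<70)
    yy=q[m];c=yy[yy[:,2]>v[2]+14.5][:,1]
    print('barrel xy',round(x,1),round(y,1),'yaw',round(np.degrees(yaw),2),'z',round(v[2],1),'rms',R.fun.std().round(2),len(pb),'collar',np.percentile(c,[2,50,98]).round(1),'ext',np.percentile(yy[:,1],[1,99]).round(1))
def fixt(p,x,y,yaw):
    q=loc(p,x,y,yaw)
    for lo,hi,w,h in((10,17,40,70),(47,57,25,45),(60,80,30,60),(38,49,25,75)):
        k=(abs(q[:,0])<w)&(abs(q[:,1])<h)&(q[:,2]>lo)&(q[:,2]<hi);l=q[k]
        if len(l)<6: continue
        R=cv2.minAreaRect(p[k][:,:2].astype(np.float32))
        print(lo,len(l),[np.round(z,1) for z in R],'x',np.percentile(l[:,0],[2,98]).round(1),'y',np.percentile(l[:,1],[2,98]).round(1))
if __name__=='__main__':
    s=dict(np.load(sys.argv[1]+'.npz'));p=wpts(s)[s['depth']>0]
    barrel(p);fixt(p,476,-31,np.radians(-26))
    c=s['color'][100:250,270:440];cv2.imwrite(f'pics/{sys.argv[1]}c.png',cv2.resize(c,None,fx=4.5,fy=4,interpolation=cv2.INTER_CUBIC) if 0 else cv2.resize(c,None,fx=4,fy=4,interpolation=cv2.INTER_CUBIC))
E
python3 f2.py w1
```

```text
barrel xy 551.8 -124.1 yaw -43.41 z 30.1 rms 0.76 873 collar [-69.1 -47.   46.4] ext [-68.1  47.6]
10 688 [array([478.3, -33.7]), array([122.5,  63.1]), np.float64(64.1)] x [-27.6  34.1] y [-60.9  58.6]
47 327 [array([479. , -32.7]), array([58.6, 41.1]), np.float64(65.0)] x [-15.8  22.7] y [-27.9  28.8]
60 201 [array([500.5,  11.9]), array([ 7.5, 39.2]), np.float64(63.1)] x [-15.5  22. ] y [45.8 53. ]
38 420 [array([475. , -35.6]), array([115.7,  47.1]), np.float64(63.6)] x [-20.3  23.3] y [-60.9  39.3]
```

View pics/w1c.png

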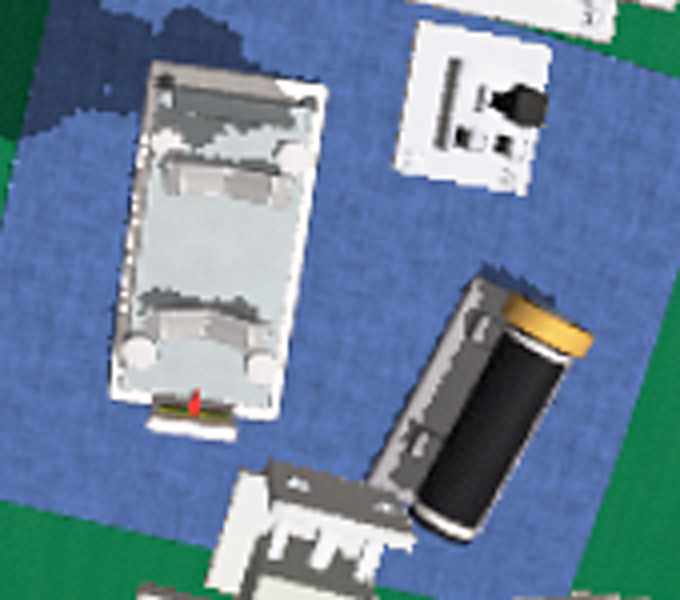

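apply_moves(steps=[[0.5, 0, 0, 0, 0, 0, 1], [0, 0, 0, 0, 0, 0, 1], [0, 0, 0, 0, 0, 0, 1], [0, 0, 0, 0, 0, 0, 1], [0, 0, 0, 0, 0, 0, 1], [0, 0, 0, 0, -1, 0, 0], [0, 0, 0, 0, -1, 0, 0], [0, 0, 0, 0, -1, 0, 0]])

```text
time: 4.15
tool_pos: [474.2, -37.6, 301.2]
tcp_rot: [164.8, 0.0, 47.1]
ft_force: [-0.6, 0.6, 1.0]
finger_gap: 42.8
grip_force: 0.0
```

apply_moves(steps=[[0, 0, 0, 0, -1, 0, 0], [0, 0, 0, 0, -1, 0, 0], [0, 0, 0, 0, -1, 0, 0], [0, 0, 0, 0, 0, 0, 0], [0, 0, 0, 0, 0, 0, 0], [0, 0, 0, 0, 0, 0, 0], [0, 0, 0, 0, 0, 0, 0], [0, 0, 0, 0, 0, 0, 0]])

```text
time: 4.95
tool_pos: [474.4, -37.9, 301.5]
tcp_rot: [150.0, 0.0, 46.9]
ft_force: [0.9, 0.6, -0.3]
finger_gap: 42.5
grip_force: 0.0
```

```bash
cat > go.py <<'E'
import sys
from h import *
def to(x,y,z,yaw=None,tilt=0):
    st=r.sense();R=Ro.from_euler('xyz',st['tcp_rot'],degrees=True)
    print('gap',round(st['finger_gap'],1),'t',round(st['time'],1),'d tool',R.inv().apply(np.array([x,y,z])-st['tool_pos']).round(2), 'err world',(np.array([x,y,z])-st['tool_pos']).round(1))
    print('down in tool',R.inv().apply([0,0,-1]).round(3))
    if yaw is not None:
        G=Ro.from_euler('xyz',[180,0,yaw],degrees=True)*Ro.from_rotvec([np.radians(tilt),0,0])
        print('rot units',(np.degrees((R.inv()*G).as_rotvec())/5).round(3))
if __name__=='__main__': to(*map(float,sys.argv[1:]))
E
python3 go.py 557.9 -125.7 151 46.6 -30; python3 - <<'E'
from h import *
from f2 import *
s=wsnap('w2');p=wpts(s)[s['depth']>0];barrel(p)
l=loc(p,551.8,-124.1,np.radians(-43.4));m=(l[:,0]>-70)&(l[:,0]<70)&(abs(l[:,1])<65)&(l[:,2]>52)&(l[:,2]<250)
h=l[m];h=h[np.argsort(h[:,2])];print(len(h),h[::max(1,len(h)//25)].round(0).tolist())
E
```

```text
gap 42.5 t 5.0 d tool [ -7.09  29.59 190.84] err world [  83.5  -87.8 -150.5]
down in tool [ 0.    -0.499  0.866]
rot units [-0.007 -0.032  0.055]
barrel xy 551.8 -124.1 yaw -43.17 z 30.1 rms 0.74 836 collar [-68.3 -44.6  47.4] ext [-68.   48.3]
1206 [[-46.0, -42.0, 52.0], [-49.0, -42.0, 56.0], [-18.0, -37.0, 61.0], [-20.0, -37.0, 65.0], [-54.0, -44.0, 66.0], [-36.0, -40.0, 66.0], [-52.0, -44.0, 67.0], [7.0, -53.0, 76.0], [7.0, -39.0, 93.0], [12.0, -30.0, 108.0], [21.0, -14.0, 121.0], [24.0, -9.0, 135.0], [24.0, -5.0, 146.0], [28.0, 3.0, 157.0], [31.0, 2.0, 166.0], [32.0, 10.0, 174.0], [35.0, 9.0, 182.0], [37.0, 15.0, 188.0], [39.0, 19.0, 194.0], [40.0, 20.0, 202.0], [42.0, 22.0, 209.0], [46.0, 29.0, 217.0], [45.0, 29.0, 225.0], [47.0, 30.0, 233.0], [50.0, 38.0, 241.0], [51.0, 36.0, 249.0]]
```

apply_moves(steps=[[0, -0.8, 6, 38, 0, 0, 0], [0, -0.8, 6, 38, 0, 0, 0], [0, -0.8, 6, 38, 0, 0, 0], [0, -0.8, 6, 38, 0, 0, 0], [0, -0.9, 6, 39, 0, 0, 0], [0, 0, -10, 17.3, 0, 0, 0], [0, 0, -10, 17.3, 0, 0, 0], [0, 0, -10, 17.3, 0, 0, 0]])

```text
time: 5.8
tool_pos: [560.0, -123.9, 89.7]
tcp_rot: [150.0, 0.0, 46.9]
ft_force: [0.8, -0.3, 0.3]
finger_gap: 42.9
grip_force: 0.0
```

apply_moves(steps=[[0, 0, -5, 8.7, 0, 0, 0], [0, 0, -5, 8.7, 0, 0, 0], [0, 0, -5, 8.7, 0, 0, 0], [0, 0, 0, 0, 0, 0, 0], [0, 0, 0, 0, 0, 0, 0], [0, 0, 0, 0, 0, 0, 0], [0, 0, 0, 0, 0, 0, 0], [0, 0, 0, 0, 0, 0, 0]])

```text
time: 6.6
tool_pos: [560.6, -123.3, 61.5]
tcp_rot: [149.9, -0.0, 47.0]
ft_force: [0.4, 0.2, -0.5]
finger_gap: 42.5
grip_force: 0.0
```

```bash
python3 go.py 560 -123.5 21.5 46.6 -30; python3 - <<'E'
from h import *
from f2 import *
s=wsnap('w3');p=wpts(s)[s['depth']>0];barrel(p)
E
```

```text
gap 42.5 t 6.6 d tool [ -0.56 -20.32  34.51] err world [ -0.6  -0.2 -40. ]
down in tool [-0.001 -0.501  0.866]
rot units [ 0.01  -0.044  0.062]
barrel xy 551.9 -124.2 yaw -43.36 z 30.2 rms 0.52 3882 collar [ 1.8 15.4 45.4] ext [-37.7  47.5]
```

View pics/w3.png

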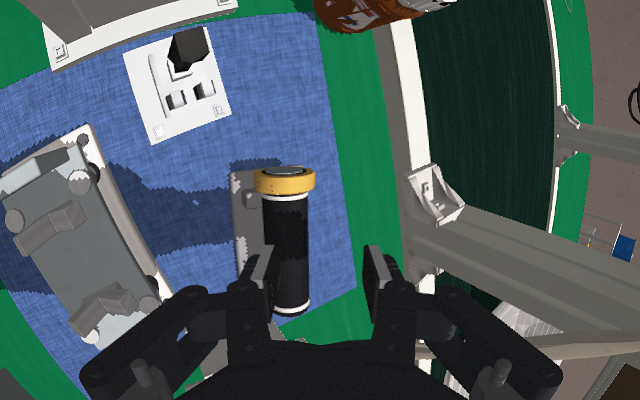

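apply_moves(steps=[[0, 0, -5, 8.7, 0, 0, 0], [0, 0, -5, 8.7, 0, 0, 0], [0, 0, -3, 5.2, 0, 0, 0], [0, 0, -2, 3.5, 0, 0, 0], [0, 0, -2, 3.5, 0, 0, 0], [0, 0, -2, 3.4, 0, 0, 0], [0, 0, 0, 0, 0, 0, 0], [0, 0, 0, 0, 0, 0, 0]])

```text
time: 7.45
tool_pos: [560.2, -123.3, 22.8]
tcp_rot: [150.0, 0.0, 47.0]
ft_force: [0.5, -1.1, -0.7]
finger_gap: 42.5
grip_force: 0.0
```

apply_moves(steps=[[-0.3, 0, 0, 0, 0, 0, 0], [-0.5, 0, 0, 0, 0, 0, 0], [-1, 0, 0, 0, 0, 0, 0], [-1, 0, 0, 0, 0, 0, 0], [-1, 0, 0, 0, 0, 0, 0], [-1, 0, 0, 0, 0, 0, 0], [-1, 0, 0, 0, 0, 0, 0], [-1, 0, 0, 0, 0, 0, 0]], squeeze=30)

```text
time: 8.25
tool_pos: [560.6, -123.4, 23.1]
tcp_rot: [150.0, -0.0, 47.0]
ft_force: [-0.6, -0.2, 5.3]
finger_gap: 24.7
grip_force: 31.3
```

apply_moves(steps=[[-1, 0, 1, -1.7, 0, 0, 0], [-1, 0, 2.5, -4.3, 0, 0, 0], [-1, 0, 5, -8.7, 0, 0, 0], [-1, 0, 5, -8.7, 0, 0, 0], [-1, 0, 5, -8.7, 0, 0, 0], [-1, 0, 5, -8.7, 0, 0, 0], [-1, 0, 0, 0, 0, 0, 0], [-1, 0, 0, 0, 0, 0, 0]])

```text
time: 9.05
tool_pos: [560.5, -123.3, 70.5]
tcp_rot: [149.9, -0.0, 47.0]
ft_force: [-0.1, 0.1, -0.4]
finger_gap: 25.1
grip_force: 31.0
```

apply_moves(steps=[[-1, 0, 10, -17.3, 0, 0, 0], [-1, 0, 15, -26, 0, 0, 0], [-1, 0, 15, -26, 0, 0, 0], [-1, 0, 15, -26, 0, 0, 0], [-1, 0, 15, -26, 0, 0, 0], [-1, 0, 10, -17.3, 0, 0, 0], [-1, 0, 0, 0, 0, 0, 0], [-1, 0, 0, 0, 0, 0, 0]])

```text
time: 9.85
tool_pos: [559.8, -123.2, 228.7]
tcp_rot: [150.0, 0.0, 47.0]
ft_force: [-0.1, -1.1, -1.3]
finger_gap: 24.9
grip_force: 30.9
```

```bash
python3 go.py 478.7 -33 200 64.4 0; python3 - <<'E'
from h import *
from fit import loc
s=wsnap('w4');P=wpts(s);st=r.sense()
R=Ro.from_euler('xyz',st['tcp_rot'],degrees=True)
p=P[s['depth']>0];t=R.inv().apply(p-st['tool_pos'])
c=s['color'][s['depth']>0].astype(int)
k=(abs(t[:,1])<20)&(t[:,2]>-35)&(t[:,2]<20)&(abs(t[:,0])<60)
b=k&(c[:,2]>c[:,0]+50)
print('brass',b.sum(),np.percentile(t[b],[5,50,95],axis=0).round(1))
d=k&(t[:,0]>12)&(t[:,0]<30);print('body',np.percentile(t[d],[1,50,99],axis=0).round(1))
q=t[k];print('x range',np.percentile(q[:,0],[0.5,99.5]))
E
```

```text
gap 24.9 t 9.8 d tool [  10.59 -119.06  -35.45] err world [-81.1  90.2 -28.7]
down in tool [ 0.    -0.499  0.866]
rot units [ 5.943  0.916 -3.406]
brass 1824 [[ 32.5 -13.1 -26.6]
 [ 37.4   1.1 -23.9]
 [ 41.   15.  -13.9]]
body [[ 12.1 -11.4 -23.4]
 [ 21.2   1.  -20.9]
 [ 29.9  13.2 -12.7]]
x range [-40.31773575  42.00885291]
```

View pics/w4.png

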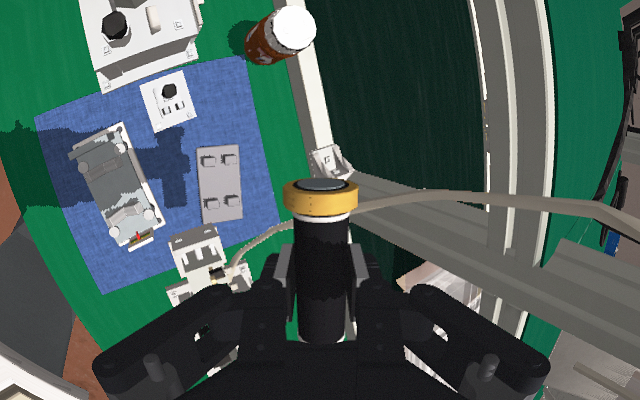

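apply_moves(steps=[[-1, 0, -10, -4, 1, 0, 0], [-1, 0, -10, -4, 1, 0, 0], [-1, 0, -10, -2, 1, 0, 0], [-1, 0, -10, 0, 1, 0, 0], [-1, 0, -10, 0, 1, 0, 0], [-1, 0, -10, 0, 1, 0, 0], [-1, 0, -10, 0, 0, 0, -1], [-1, 0, -10, 0, 0, 0, -1]])

```text
time: 10.7
tool_pos: [499.1, -68.8, 217.7]
tcp_rot: [-179.7, 0.1, 57.1]
ft_force: [1.0, -0.3, -0.9]
finger_gap: 24.8
grip_force: 30.9
```

apply_moves(steps=[[-1, 0, -10, 0, 0, 0, -1], [-1, 0, -10, 0, 0, 0, -0.5], [-1, 0, -5, 0, 0, 0, 0], [-1, 0, 0, 0, 0, 0, 0], [-1, 0, 0, 0, 0, 0, 0], [-1, 0, 0, 0, 0, 0, 0], [-1, 0, 0, 0, 0, 0, 0], [-1, 0, 0, 0, 0, 0, 0]])

```text
time: 11.5
tool_pos: [478.8, -56.5, 221.0]
tcp_rot: [-180.0, 0.0, 64.5]
ft_force: [0.1, -0.1, -2.6]
finger_gap: 25.0
grip_force: 30.9
```

```bash
python3 - <<'E'
from h import *
from f2 import fixt
for n in('w1','w2','w4'):
    s=dict(np.load(n+'.npz'));p=wpts(s)[s['depth']>0];print(n);fixt(p,479,-32.1,np.radians(-25.6))
s=wsnap('w5');P=wpts(s);m=s['depth']>0;st=r.sense();p=P[m];print('w5');fixt(p,479,-32.1,np.radians(-25.6))
R=Ro.from_euler('xyz',st['tcp_rot'],degrees=True);t=R.inv().apply(p-st['tool_pos']);c=s['color'][m].astype(int)
k=(abs(t[:,1])<22)&(t[:,2]>-35)&(t[:,2]<20)&(abs(t[:,0])<60);b=k&(c[:,2]>c[:,0]+50)
print(np.percentile(t[b],[1,5,50,95,99],axis=0).round(1))
E
python3 go.py 478.5 -31.1 110 64.4 0
```

```text
w1
10 688 [array([478.3, -33.7]), array([122.5,  63.1]), np.float64(64.1)] x [-30.9  31.1] y [-61.3  58.3]
47 327 [array([479. , -32.7]), array([58.6, 41.1]), np.float64(65.0)] x [-19.   19.7] y [-28.2  28.5]
60 201 [array([500.5,  11.9]), array([ 7.5, 39.2]), np.float64(63.1)] x [-18.3  19.1] y [45.6 52.7]
38 429 [array([477.3, -36.8]), array([115.7,  49.4]), np.float64(63.8)] x [-22.8  22.9] y [-61.1  39.1]
w2
10 715 [array([478.3, -33.9]), array([123. ,  62.8]), np.float64(64.0)] x [-30.8  30.7] y [-61.7  58.5]
47 371 [array([478.8, -32. ]), array([58.2, 41.4]), np.float64(63.6)] x [-20.   19.6] y [-28.6  28.7]
60 252 [array([500.3,  11.9]), array([ 7.8, 40.1]), np.float64(64.0)] x [-19.6  19. ] y [45.4 52.6]
38 506 [array([477.3, -36.4]), array([115. ,  49.3]), np.float64(65.1)] x [-21.5  23.5] y [-61.2  52.2]
w4
10 968 [array([478.9, -34.3]), array([122.4,  61.9]), np.float64(64.1)] x [-27.1  31.2] y [-61.8  58.3]
47 588 [array([479. , -32.3]), array([58.3, 41.2]), np.float64(63.7)] x [-19.2  19.9] y [-28.6  28.5]
60 371 [array([500.8,  11.5]), array([ 7.4, 40.5]), np.float64(64.1)] x [-18.4  20.6] y [45.3 52.1]
38 713 [array([476.5, -37.3]), array([113.6,  49.8]), np.float64(64.5)] x [-22.   23.2] y [-61.4  38.3]
w5
10 688 [array([485. , -19.1]), array([88.6, 62. ]), np.float64(64.5)] x [-30.6  30.6] y [-23.7  58.5]
47 279 [array([489.4, -10.8]), array([ 9.6, 40.7]), np.float64(64.0)] x [-20.1  20.4] y [19.2 28.4]
60 319 [array([500.3,  11.1]), array([ 6.7, 39.8]), np.float64(64.1)] x [-18.9  20.1] y [44.9 51.6]
38 250 [array([483.9, -23.7]), array([57.9, 49.3]), np.float64(65.5)] x [-23.1  23.9] y [-19.2  38.1]
[[ 31.8 -15.9 -26.3]
 [ 32.5 -14.3 -25.8]
 [ 37.2  -0.5 -23.1]
 [ 40.7  13.7 -13.4]
 [ 40.9  15.1  -4.7]]
gap 24.8 t 11.6 d tool [ 22.81 -11.22 111.02] err world [  -0.3   25.4 -111. ]
down in tool [ 0. -0.  1.]
rot units [0.001 0.    0.012]
```

apply_moves(steps=[[-1, 12, -5.2, 0, 0, 0, 0.06], [-1, 11.4, -5.2, 10, 0, 0, 0], [-1, 0, 0, 30, 0, 0, 0], [-1, 0, 0, 30, 0, 0, 0], [-1, 0, 0, 30, 0, 0, 0], [-1, 0, 0, 30, 0, 0, 0], [-1, 0, 0, 20, 0, 0, 0], [-1, 0, 0, 6, 0, 0, 0]])

```text
time: 12.35
tool_pos: [476.9, -29.9, 61.6]
tcp_rot: [-179.7, 0.1, 64.2]
ft_force: [0.0, -0.0, -1.2]
finger_gap: 24.7
grip_force: 30.9
```

apply_moves(steps=[[-1, 0, 0, 0, 0, 0, 0], [-1, 0, 0, 1, 0, 0, 0], [-1, 0, 0, 1, 0, 0, 0], [-1, 0, 0, 1, 0, 0, 0], [-1, 0, 0, 1, 0, 0, 0], [-1, 0, 0, 1, 0, 0, 0], [-1, 0, 0, 1, 0, 0, 0], [-1, 0, 0, 0, 0, 0, 0]])

```text
time: 13.15
tool_pos: [479.2, -30.8, 58.8]
tcp_rot: [-180.0, 0.0, 64.2]
ft_force: [0.2, -0.1, -1.1]
finger_gap: 24.9
grip_force: 30.9
```

```bash
python3 go.py 479.7 -30.9 49.4 64.1 0; python3 - <<'E'
from h import *
s=wsnap('w6');cv2.imwrite('pics/w6c.png',cv2.resize(s['color'][90:290,200:440],None,fx=3,fy=3,interpolation=cv2.INTER_CUBIC))
E
```

```text
gap 24.9 t 13.2 d tool [0.1  0.47 9.39] err world [ 0.5 -0.1 -9.4]
down in tool [0. 0. 1.]
rot units [-0.004  0.001  0.015]
```

View pics/w6c.png

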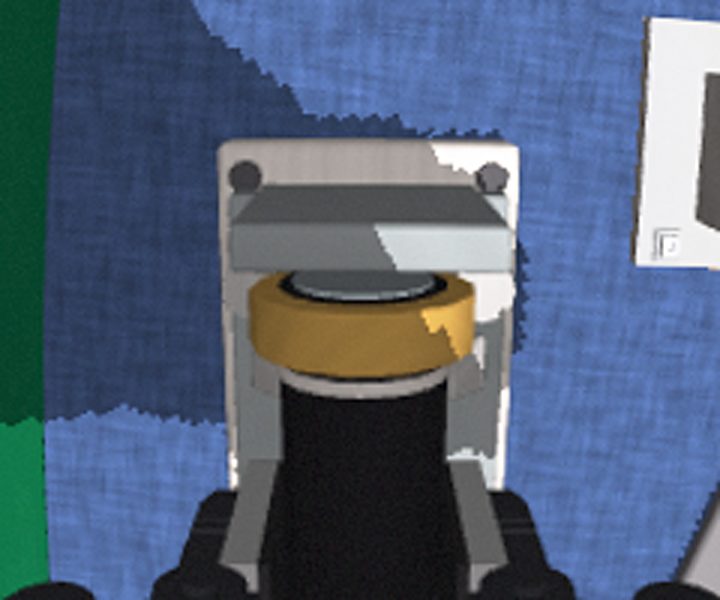

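apply_moves(steps=[[-1, 0, 0.5, 2, 0, 0, 0], [-1, 0, 0, 2, 0, 0, 0], [-1, 0, 0, 1, 0, 0, 0], [-1, 0, 0, 1, 0, 0, 0], [-1, 0, 0, 1, 0, 0, 0], [-1, 0, 0, 0.5, 0, 0, 0], [-1, 0, 0, 0, 0, 0, 0], [-1, 0, 0, 0, 0, 0, 0]])

```text
time: 14.0
tool_pos: [479.9, -31.0, 51.5]
tcp_rot: [180.0, -0.0, 64.2]
ft_force: [-0.3, 0.3, -0.4]
finger_gap: 24.6
grip_force: 30.9
```

apply_moves(steps=[[-1, 0, 0, 0.5, 0, 0, 0], [-1, 0, 0, 0.5, 0, 0, 0], [-1, 0, 0, 0.5, 0, 0, 0], [-1, 0, 0, 0.5, 0, 0, 0], [-1, 0, 0, 0, 0, 0, 0], [-1, 0, 0, 0, 0, 0, 0], [-1, 0, 0, 0, 0, 0, 0], [-1, 0, 0, 0, 0, 0, 0]])

```text
time: 14.8
tool_pos: [480.1, -31.1, 49.7]
tcp_rot: [180.0, -0.0, 64.2]
ft_force: [-0.7, -0.1, 3.7]
finger_gap: 24.7
grip_force: 31.3
```

apply_moves(steps=[[-1, 0, 0, -0.3, 0, 0, 0], [-1, 0.5, 0, 0, 0, 0, 0], [-1, 0.5, 0, 0, 0, 0, 0], [-1, 0.5, 0, 0, 0, 0, 0], [-1, 0, 0, 0, 0, 0, 0], [-1, 0, 0, 0, 0, 0, 0], [-1, 0, 0, 0, 0, 0, 0], [-1, 0, 0, 0, 0, 0, 0]])

```text
time: 15.6
tool_pos: [480.7, -29.8, 49.9]
tcp_rot: [180.0, -0.0, 64.2]
ft_force: [0.2, -4.5, 2.3]
finger_gap: 24.5
grip_force: 31.3
```

apply_moves(steps=[[-1, 0.5, 0, 0, 0, 0, 0], [-1, 0, 0, 0, 0, 0, 0], [-1, 0, 0, 0, 0, 0, 0], [-1, 0, 0, 0, 0, 0, 0], [-1, 0, 0, 0, 0, 0, 0], [-1, 0, 0, 0, 0, 0, 0], [-1, 0, 0, 0, 0, 0, 0], [-1, 0, 0, 0, 0, 0, 0]])

```text
time: 16.4
tool_pos: [480.9, -29.2, 49.9]
tcp_rot: [180.0, -0.0, 64.2]
ft_force: [0.3, -3.0, 3.1]
finger_gap: 24.5
grip_force: 31.3
```

apply_moves(steps=[[-1, 0.5, 0, 0, 0, 0, 0], [-1, 0, 0, 0, 0, 0, 0], [-1, 0.5, 0, 0, 0, 0, 0], [-1, 0, 0, 0, 0, 0, 0], [-1, 0, 0, 0, 0, 0, 0], [-1, 0, 0, 0, 0, 0, 0], [-1, 0, 0, 0, 0, 0, 0], [-1, 0, 0, 0, 0, 0, 0]])

```text
time: 17.2
tool_pos: [481.2, -28.4, 49.8]
tcp_rot: [180.0, 0.0, 64.2]
ft_force: [1.5, -4.6, 4.1]
finger_gap: 25.0
grip_force: 31.3
```

apply_moves(steps=[[-0.35, 0, 0, 0, 0, 0, 0], [-0.3, 0, 0, 0, 0, 0, 0], [-0.2, 0, 0, 0, 0, 0, 0], [-0.1, 0, 0, 0, 0, 0, 0], [0, 0, 0, 0, 0, 0, 0], [0, 0, 0, 0, 0, 0, 0], [0, 0, 0, 0, 0, 0, 0], [0, 0, 0, 0, 0, 0, 0]])

```text
time: 18.0
tool_pos: [481.2, -28.3, 49.8]
tcp_rot: [180.0, 0.0, 64.2]
ft_force: [0.5, -0.1, -0.2]
finger_gap: 42.8
grip_force: 0.0
```

apply_moves(steps=[[0, 0, 0, -5, 0, 0, 0], [0, 0, 0, -15, 0, 0, 0], [0, 0, 0, -25, 0, 0, 0], [0, 0, 0, -30, 0, 0, 0], [0, 0, 0, -30, 0, 0, 0], [0, 0, 0, -20, 0, 0, 0], [-0.5, 0, 0, 0, 0, 0, 0], [-1, 0, 0, 0, 0, 0, 0]])

```text
time: 18.8
tool_pos: [481.4, -28.3, 175.0]
tcp_rot: [179.9, -0.0, 64.2]
ft_force: [0.3, -0.1, -0.3]
finger_gap: 14.3
grip_force: 0.0
```

```bash
python3 - <<'E'
from h import *
from f2 import barrel,fixt
from fit import loc
for f in (0,1):
    if f==0: s=wsnap('w7');p=wpts(s);m=s['depth']>0
    else: s=snap('side','s7');p=pts(s);m=s['depth']>0
    c=s['color'][m].astype(int);p=p[m];q=loc(p,479,-32.1,np.radians(-25.9))
    k=(abs(q[:,0])<12)&(q[:,1]>-50)&(q[:,1]<31)&(q[:,2]>60)&(q[:,2]<90);print('body z top',np.percentile(q[k][:,2],[50,98]).round(1),'n',k.sum())
    A=np.c_[q[k][:,1],np.ones(k.sum())]
    kk=k&(q[:,2]>64);print('axis x vs y',np.polyfit(q[kk][:,1],q[kk][:,0],1).round(3),'z vs y',np.polyfit(q[kk&(abs(q[:,0])<4)][:,1],q[kk&(abs(q[:,0])<4)][:,2],1).round(3))
    b=(c[:,2]>c[:,0]+50)&(abs(q[:,0])<25)&(abs(q[:,1])<60)&(q[:,2]>45);print('brass',b.sum(),np.percentile(q[b],[1,5,50,95,99],axis=0).round(1).tolist())
    t=(q[:,2]>69)&(q[:,2]<82)&(abs(q[:,0])<18)&(q[:,1]>42)&(q[:,1]<58)&~b;print('stop',np.percentile(q[t],[1,5,50,95,99],axis=0).round(1).tolist())
    e=(abs(q[:,0])<8)&(q[:,2]>66)&(q[:,1]<0)&(q[:,1]>-55);print('tail',np.percentile(q[e][:,1],[0.5,2]).round(1))
print(r.sense()['tool_pos'],r.sense()['ft_force'])
E
```

```text
body z top [70.1 72.6] n 2275
axis x vs y [0.005 0.34 ] z vs y [-3.0000e-03  7.1548e+01]
brass 395 [[-15.1, 35.8, 64.6], [-13.2, 36.7, 66.7], [-0.3, 40.6, 73.8], [13.5, 44.4, 76.1], [15.3, 44.7, 76.8]]
stop [[-17.6, 45.2, 70.2], [-16.0, 45.4, 71.3], [0.5, 49.0, 74.5], [16.3, 52.3, 75.7], [17.8, 52.4, 76.0]]
tail [-42.4 -41.6]
body z top [69.8 72.4] n 130
axis x vs y [-0.011 -5.123] z vs y [3.0000e-03 7.1246e+01]
brass 12 [[-16.7, 38.0, 66.9], [-15.1, 38.8, 69.4], [-6.0, 42.5, 74.9], [2.7, 45.6, 76.5], [4.4, 46.0, 77.0]]
stop [[-17.5, 45.8, 69.3], [-16.1, 46.1, 69.5], [-1.0, 51.7, 73.7], [16.9, 53.7, 75.5], [17.5, 54.3, 75.7]]
tail [-45.6 -45.5]
[480.3163417  -28.21047429 173.37752627] [ 0.6294232  -0.22600832 -0.0693503 ]
```

apply_moves(steps=[[-1, -4.4, 0, 10, 0, 0, 0], [-1, 0, 0, 25, 0, 0, 0], [-1, 0, 0, 25, 0, 0, 0], [-1, 0, 0, 20, 0, 0, 0], [-1, 0, 0, 10, 0, 0, 0], [-1, 0, 0, 3, 0, 0, 0], [-1, 0, 0, 0, 0, 0, 0], [-1, 0, 0, 0, 0, 0, 0]])

```text
time: 19.7
tool_pos: [480.0, -32.5, 82.7]
tcp_rot: [179.9, -0.0, 64.2]
ft_force: [0.2, 0.0, 0.1]
finger_gap: 0.2
grip_force: 0.0
```

```bash
python3 go.py 479.3 -32.2 72.4 64.1 0
```

```text
gap 0.2 t 19.7 d tool [-0.07 -0.73 10.31] err world [ -0.7   0.3 -10.3]
down in tool [-0.    -0.001  1.   ]
rot units [ 0.016 -0.004  0.016]
```

apply_moves(steps=[[-1, 0, -0.5, 3, 0, 0, 0], [-1, 0, 0, 3, 0, 0, 0], [-1, 0, 0, 2, 0, 0, 0], [-1, 0, 0, 1, 0, 0, 0], [-1, 0, 0, 1, 0, 0, 0], [-1, 0, 0, 0.5, 0, 0, 0], [-1, 0, 0, 0, 0, 0, 0], [-1, 0, 0, 0, 0, 0, 0]])

```text
time: 20.5
tool_pos: [478.9, -32.1, 71.5]
tcp_rot: [180.0, 0.0, 64.2]
ft_force: [-1.4, 0.6, 4.2]
finger_gap: -0.2
grip_force: 2.1
```

apply_moves(steps=[[-1, 0, 0, 0.5, 0, 0, 0], [-1, 0, 0, 0.5, 0, 0, 0], [-1, 0, 0, 0.5, 0, 0, 0], [-1, 0, 0, 0.5, 0, 0, 0], [-1, 0, 0, 0.5, 0, 0, 0], [-1, 0, 0, 0.5, 0, 0, 0], [-1, 0, 0, 0, 0, 0, 0], [-1, 0, 0, 0, 0, 0, 0]])

```text
time: 21.3
tool_pos: [478.9, -32.1, 68.6]
tcp_rot: [180.0, -0.0, 64.2]
ft_force: [-2.2, 0.1, 6.1]
finger_gap: -0.1
grip_force: 3.5
```

apply_moves(steps=[[-1, 0, 0, 0.5, 0, 0, 0], [-1, 0, 0, 0.5, 0, 0, 0], [-1, 0, 0, 0.5, 0, 0, 0], [-1, 0, 0, 0.5, 0, 0, 0], [-1, 0, 0, 0, 0, 0, 0], [-1, 0, 0, 0, 0, 0, 0], [-1, 0, 0, 0, 0, 0, 0], [-1, 0, 0, 0, 0, 0, 0]])

```text
time: 22.1
tool_pos: [479.0, -32.1, 66.8]
tcp_rot: [180.0, -0.0, 64.2]
ft_force: [-4.4, 0.2, 9.9]
finger_gap: -0.2
grip_force: 4.6
```

apply_moves(steps=[[-1, 0, -0.3, 0, 0, 0, 0], [-1, 0, 0, 0, 0, 0, 0], [-1, 0, 0, 0, 0, 0, 0], [-1, 0, 0, 0, 0, 0, 0], [-1, 0, 0, 0, 0, 0, 0], [-1, 0, 0, 0, 0, 0, 0], [-1, 0, 0, 0, 0, 0, 0], [-1, 0, 0, 0, 0, 0, 0]])

```text
time: 22.9
tool_pos: [478.9, -32.1, 67.0]
tcp_rot: [180.0, -0.0, 64.2]
ft_force: [-2.8, -0.7, 8.7]
finger_gap: 0.2
grip_force: 4.5
```

```bash
python3 - <<'E'
from h import *
from fit import loc
for i in range(3):
    st=r.sense();s=wsnap('w9');print(st['ft_force'].round(1),st['tool_pos'].round(2))
p=wpts(s);m=s['depth']>0;c=s['color'][m].astype(int);q=loc(p[m],479,-32.1,np.radians(-25.9))
b=(c[:,2]>c[:,0]+50)&(abs(q[:,0])<25)&(abs(q[:,1])<60)&(q[:,2]>45);print('brass',b.sum(),np.percentile(q[b],[1,5,50,95,99],axis=0).round(1).tolist())
t=(q[:,2]>62)&(q[:,2]<82)&(abs(q[:,0])<18)&(q[:,1]>42)&(q[:,1]<58)&~b;print('stop',np.percentile(q[t],[1,5,50,95,99],axis=0).round(1).tolist())
E
```

```text
[-2.8 -0.7  8.7] [478.94 -32.07  66.98]
[-4.6  0.3  8.4] [478.93 -32.08  66.97]
[-3.5  0.2  9.9] [478.93 -32.09  66.97]
brass 1128 [[-15.2, 36.3, 58.7], [-13.2, 36.7, 61.7], [0.2, 40.6, 68.7], [13.9, 44.4, 70.8], [16.0, 44.9, 71.4]]
stop [[-17.6, 45.2, 63.7], [-16.3, 45.4, 65.0], [-0.2, 49.0, 69.3], [16.2, 52.1, 70.4], [17.6, 52.2, 70.8]]
```

apply_moves(steps=[[-1, 0, -0.5, 0, 0, 0, 0], [-1, 0, -0.5, 0, 0, 0, 0], [-1, 0, 0, 0, 0, 0, 0], [-1, 0, 0, 0, 0, 0, 0], [-1, 0, 0, 0, 0, 0, 0], [-1, 0, 0, 0, 0, 0, 0], [-1, 0, 0, 0, 0, 0, 0], [-1, 0, 0, 0, 0, 0, 0]])

```text
time: 23.85
tool_pos: [478.8, -32.0, 67.4]
tcp_rot: [179.9, -0.0, 64.2]
ft_force: [-1.3, 0.1, 8.2]
finger_gap: -0.1
grip_force: 4.3
```

```bash
python3 - <<'E'
from h import *
for i in range(4):
    st=r.sense();r.snapshot('side');print(st['ft_force'].round(1),st['tool_pos'].round(2))
E
```

```text
[-1.3  0.1  8.2] [478.76 -31.97  67.36]
[-1. -1.  9.] [478.77 -31.95  67.36]
[-1.2 -1.6  9.6] [478.79 -31.99  67.38]
[-2.3 -1.4  8.8] [478.77 -32.    67.37]
```

apply_moves(steps=[[-1, 0, 0, 0.4, 0, 0, 0], [-1, 0, 0, 0.3, 0, 0, 0], [-1, 0, 0, 0, 0, 0, 0], [-1, 0, 0, 0, 0, 0, 0], [-1, 0, 0, 0, 0, 0, 0], [-1, 0, 0, 0, 0, 0, 0], [-1, 0, 0, 0, 0, 0, 0], [-1, 0, 0, 0, 0, 0, 0]])

```text
time: 24.85
tool_pos: [478.8, -32.0, 66.7]
tcp_rot: [179.9, -0.0, 64.2]
ft_force: [-1.7, -1.6, 9.3]
finger_gap: -0.3
grip_force: 4.6
```

```bash
python3 -c "
from bench import r
s=r.sense();print(s['ft_force'],s['tool_pos']);print(r.hand_in())"
```

```text
[-1.692534   -1.638645    9.29294722] [478.7846389  -31.98875216  66.72862182]
the job is handed in; nothing more can be done
None
```

The job is handed in at about 25 s: the barrel lies in both Vs with its collar within about 1 mm of the end stop, and the shut fingertips press it down with about 9 N, so the carriage is sunk about 5 mm; the hand-in gave no verdict.

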